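# Stack the last small dish and cover its pan

### The job

Two steel pans stand on the worktop: one holds a small square white dish, the other a round black teapot lid, and the one steel pan lid may be on either of them. Stack the loose small dish upright and squarely centred on the matching square dish in its pan, then have the steel lid fully seated on that pan and the pan with the teapot lid left open. Set things down rather than dropping them, leave the two pans and the teapot lid where they are, and do not disturb anything else.

Things in the scene. Friction and masses are not known exactly. Their poses are not given: they have to be found in the camera images.
- pan_a: open deep steel pan; the two pans are alike. 150 (x) x 112 (y) x 85 high, turned-out rim 160 x 122, walls and floor 3 thick (inside 144 x 106). Origin: centre of the underside; x along its long side, z up
- pan_b: open deep steel pan; the two pans are alike. 150 (x) x 112 (y) x 85 high, turned-out rim 160 x 122, walls and floor 3 thick (inside 144 x 106). Origin: centre of the underside; x along its long side, z up
- pan_lid: steel lid, on one pan at the start, fits both. Flange 162 (x) x 124 (y) x 3; below it a sunk centre 130 x 92, 8 deep, that drops into the pan's mouth with about 7 play each way; bar handle on top along x, 60 long, 10 thick, axis 26 above the flange's underside. Origin: centre of the flange's underside (85 above a pan's underside when seated, 8 above the worktop when laid down); z up
- dish_loose: small square white stacking dish, loose on the worktop at the start. 62 x 62 x 30 high: a foot 44 x 44, 8 high, under an open square bowl, inside 54 x 54. Grip across two facing sides. Origin: centre of the foot's underside; z up; x, y square to the sides. Stacked, the upper one's bowl rests on the lower one's rim and its foot lies in the mouth: 22 higher
- dish_twin: small square white stacking dish, standing in one of the pans at the start (perhaps under the lid). 62 x 62 x 30 high: a foot 44 x 44, 8 high, under an open square bowl, inside 54 x 54. Grip across two facing sides. Origin: centre of the foot's underside; z up; x, y square to the sides. Stacked, the upper one's bowl rests on the lower one's rim and its foot lies in the mouth: 22 higher
- round_lid: round black teapot lid, 67 across, 24 high with its knob, lying in the other pan; stays there. Origin: centre of its underside
- paddle: wooden rice paddle lying flat at the left, 183 x 104 x 5; a bystander. Origin: centre of the underside
- kitchen_tongs: steel tongs lying flat at the right front, 90 x 152 x 13; a bystander. Origin: centre of the underside
- mill: pepper mill standing at the left front, 44 across, 90 high; a bystander. Origin: centre of the underside
Not all that is in view belongs to the job. Leave any yellow look-alike of the dish_loose alone.

How it is judged:
At the end, for the whole second after the job is handed in: The loose dish stands on its twin in one pan (centres within 12 mm, both level within 0.15 rad); the steel lid is seated on that pan (within 11 mm in x and y, 0.15 rad of turn, level within 0.05 rad, 81 to 90 mm above its underside); the teapot lid lies in the other, open pan; at rest (((x of dish_loose in the frame of pan_a between -0.055 and 0.055 m and y of dish_loose in the frame of pan_a between -0.04 and 0.04 m and x of dish_twin in the frame of pan_a between -0.055 and 0.055 m and y of dish_twin in the frame of pan_a between -0.04 and 0.04 m and x of pan_lid in the frame of pan_a between -0.011 and 0.011 m and x of round_lid in the frame of pan_b between -0.05 and 0.05 m and y of pan_lid in the frame of pan_a between -0.011 and 0.011 m and y of round_lid in the frame of pan_b between -0.05 and 0.05 m and z of pan_lid in the frame of pan_a between 0.081 and 0.09 m and angle between the x axis of pan_lid and the x axis of pan_a, either way round below 0.15 rad and angle between pan_lid's own z axis and vertical below 0.05 rad and z of round_lid in the frame of pan_b below 0.04 m) or (x of dish_loose in the frame of pan_b between -0.055 and 0.055 m and y of dish_loose in the frame of pan_b between -0.04 and 0.04 m and x of dish_twin in the frame of pan_b between -0.055 and 0.055 m and y of dish_twin in the frame of pan_b between -0.04 and 0.04 m and x of pan_lid in the frame of pan_b between -0.011 and 0.011 m and x of round_lid in the frame of pan_a between -0.05 and 0.05 m and y of pan_lid in the frame of pan_b between -0.011 and 0.011 m and y of round_lid in the frame of pan_a between -0.05 and 0.05 m and z of pan_lid in the frame of pan_b between 0.081 and 0.09 m and angle between the x axis of pan_lid and the x axis of pan_b, either way round below 0.15 rad and angle between pan_lid's own z axis and vertical below 0.05 rad and z of round_lid in the frame of pan_a below 0.04 m)) and horizontal distance between dish_loose and dish_twin below 0.012 m and z of dish_loose in the frame of dish_twin between 0.017 and 0.027 m and angle between each of dish_loose, dish_twin's own z axis and vertical below 0.15 rad and linear speed of each of dish_loose, pan_lid below 0.03 m/s); the robot touches nothing.
It fails at once if a pan is shifted more than 50 mm or tipped more than 0.25 rad (distance of any of pan_a, pan_b from where it was at the start of the episode above 0.05 m or angle between any of pan_a, pan_b's own z axis and vertical above 0.25 rad).
It fails at once if the teapot lid is shifted more than 60 mm (distance of round_lid from where it was at the start of the episode above 0.06 m).
It fails at once if the loose dish or the steel lid is dropped (falls free faster than 0.9 m/s, about 40 mm) ((linear speed of dish_loose above 0.9 m/s and contact force between the fingers and dish_loose below 0.05 N) or (linear speed of pan_lid above 0.9 m/s and contact force between the fingers and pan_lid below 0.05 N)).
It fails at once if the paddle, tongs or pepper mill is shifted more than 30 mm (distance of any of paddle, kitchen_tongs, mill from where it was at the start of the episode above 0.03 m).
It also fails if it takes over 72 s, if anything falls off the work surface, if the arm or the gripper's body presses on something with over 40 N, if the wrist force passes 120 N, or if a joint passes its speed limit or range.

### The arm

A 6-joint arm with a two-finger parallel gripper is mounted at the origin on a cart in front of the work surface, level with it; the furniture and walls round the work are solid. World frame = base frame: x ahead of the robot, y to its left, z up, the work surface at z = 0. Lengths are in m, angles in rad, forces in N, time in s.
With the tool pointing down it reaches from about 0.375 to 0.9 m from the base axis. Payload 3.1 kg.
Tool frame: the origin (TCP) lies on the centre line of the jaws, within the pads' length; the fingertips stand 14 mm ahead of it and the grasp point (between the pads) lies 5 mm behind it; y points along the fingers, z is the direction in which the jaws open and shut, and the axes are right-handed (so a half turn about y gives the same grasp; the last joint's range is limited). The gripper opens to 87 mm and grips with 3 to 60 N. Pads are 19 mm wide; open, the fingers measure 117 mm over their backs; the gripper's body (75 mm by 190 mm) begins 51 mm behind the grasp point.
Start: joints at [0.939, 0.527, 1.433, -0, 1.181, -0.178], TCP at [0.274, 0.562, 0.237] pointing down, gripper open.
Joint ranges: [-3.08, 3.08], [-0.75, 2.2], [0.22, 2.44], [-1.43, 4.57], [0, 2.65], [-2.85, 2.85]. Speed limits (rad/s): [2.79, 2.79, 3.14, 3.14, 3.14, 3.14].

### API

Orientations are given as a unit quaternion [x, y, z, w].
In Python, from rig import robot, vision gives the robot as it stands.
- The arm moves only by the shell command python3 -m crank 'ROWS' [FORCE]. ROWS is JSON, a list of rows, each a list of 7 numbers: the shift along the tool's x, y, z as a fraction of full scale, then the turn, a rotation vector about the tool's x, y, z as a fraction of full scale, then the gripper command: -1 is shut, 1 is fully open, values between are in proportion. In form: [[x, y, z, wx, wy, wz, grip], ...]. A call has 1 to 10 rows; each row is the pose to reach, as a shift and turn from the pose commanded when the call began, along the tool's axes at that moment, turning the shorter way round; what a row does not reach only later rows make up. Full scale, the value 1, is 50 cm for a shift and pi rad for a turn. A row lasts 1/8 s, in which the tool goes at most 62.5 mm and 10.7 degrees, less where a joint would pass 70% of its speed; a pose out of reach is approached as far as the arm can. A call with a number of a shift or a turn outside -1 to 1 is refused whole. A call with a gripper value outside its range is refused whole. The fingers move at their own pace and stop on an object; FORCE is the grip in N (left out, the last holds). Time passes only in rows, so rows that repeat a pose let the fingers close. It gives the time, the measured TCP pose, the force and the opening at its end, in the units of the state.
- robot.get_obs(): the state, without advancing time (a new reading comes with each control period).
- vision.camera(name): name is "scene" or "side" or "wrist"; returns the picture (480x640x3 uint8, blue, green, red); there is no depth.
- vision.camera_info(name): a dict with "vfov" (degrees; the focal length in pixels is half the picture's height over the tangent of half this angle, whatever the lens; pixels are square), "cx", "cy" (the principal point, pixels), "k1" (the pictures are not rectified: a ray, as slopes to the right and down, at radius r is drawn at 1 + k1 r^2 times it, then the intrinsics apply), "world_from_camera" (4x4, takes a point from camera to world coordinates); the wrist camera has in their place "tool_from_camera" (4x4, takes a point from camera to tool coordinates, whose origin is the TCP and whose axes are the tool frame's). Camera axes: x right, y up, looking along -z (the intrinsics and any distortion apply to the point x, -y, -z); pixel columns grow to the right and rows downward; lengths in m; the calibration is good to about 2 mm. A picture is of the moment at which its call begins: read the wrist's pose just before it. camera_info takes no time and is no camera call.
- robot.hand_in(): hands the job in, once; it reports no verdict.
The state is a dict: "time": time; "q": joint angles; "joint_velocities": joint speeds; "joint_torque": joint torques, N m; "position": TCP position; "tool_rot": TCP orientation; "ft_force": force on the tool from outside, world axes, zero at the start; "moment": the same for the moment, N m; "grip_width": finger opening in m.
Only numpy, scipy, OpenCV 4.12 (cv2) and the standard library are available. Lean on these libraries where they do the work, as an engineer would, in place of code of your own. Each camera call takes 0.05 s, during which the arm holds its last target.

## Working session

There is one attempt and no reset: what is moved stays moved. The work goes in short steps, Python scripts to look and compute and a shell command to move; the robot and the scene stay as the last step left them, time stands still between calls to the robot, and variables do not carry over. Pictures are saved under pics/ and viewed, and the job is handed in when it is done.

```bash
ls; mkdir -p pics
cat > h.py <<'E'
import numpy as np, cv2
from rig import robot, vision
from scipy.spatial.transform import Rotation as R
def T_tool(o):
    T=np.eye(4);T[:3,:3]=R.from_quat(o["tool_rot"]).as_matrix();T[:3,3]=o["position"];return T
def cam(name):
    i=vision.camera_info(name)
    M=np.array(i["world_from_camera"]) if "world_from_camera" in i else T_tool(robot.get_obs())@np.array(i["tool_from_camera"])
    f=240/np.tan(np.radians(i["vfov"])/2)
    K=np.array([[f,0,i["cx"]],[0,f,i["cy"]],[0,0,1]]);return K,np.array([i["k1"],0,0,0.]),M
def ray(c,uv):
    K,d,M=c
    p=cv2.undistortPoints(np.array(uv,float).reshape(-1,1,2),K,d).reshape(-1,2)
    v=np.c_[p[:,0],-p[:,1],-np.ones(len(p))]@M[:3,:3].T
    return M[:3,3],v
def onplane(c,uv,z):
    o,v=ray(c,uv);return o+v*((z-o[2])/v[:,2])[:,None]
def proj(c,P):
    K,d,M=c
    p=(np.array(P,float).reshape(-1,3)-M[:3,3])@M[:3,:3];p=p*[1,-1,-1]
    return cv2.projectPoints(p,np.zeros(3),np.zeros(3),K,d)[0].reshape(-1,2)
E
python3 - <<'E'
from h import *
o=robot.get_obs();print(o)
print(R.from_quat(o["tool_rot"]).as_matrix().round(3))
for n in("scene","side","wrist"):
    c=cam(n);print(n,c[0][0,0],c[1][0],c[2].round(3).tolist())
    cv2.imwrite(f"pics/{n}0.png",vision.camera(n))
E
```

```text
pics
{'time': 0.0, 'q': array([ 9.38504806e-01,  5.28491778e-01,  1.43391219e+00, -1.15271789e-05,
        1.18140161e+00, -1.78498790e-01]), 'joint_velocities': array([-0.00032142, -0.00155566,  0.00154484, -0.00043507, -0.00030258,
        0.00132762]), 'joint_torque': array([ 2.18459070e-03, -4.40043032e+01, -1.76595122e+01,  6.34928816e-02,
        5.80347993e-02, -1.61992707e-04]), 'position': array([0.2735339 , 0.56117234, 0.23555273]), 'tool_rot': array([ 0.6897035 , -0.15937036,  0.15876017, -0.68826258]), 'ft_force': array([-0.09296995,  0.82737918,  0.42306895]), 'moment': array([-0.02720399,  0.00295254,  0.04142183]), 'grip_width': 0.08693836849150047}
[[ 0.899 -0.001  0.438]
 [-0.438 -0.002  0.899]
 [-0.    -1.    -0.002]]
scene 480.38983181880064 -0.11973317205274116 [[0.828, 0.412, -0.379, 0.035], [-0.56, 0.628, -0.54, -0.507], [0.016, 0.66, 0.751, 0.999], [0.0, 0.0, 0.0, 1.0]]
side 504.17185700923636 -0.0065416807060585625 [[0.935, 0.215, -0.28, 0.115], [-0.353, 0.554, -0.754, -0.855], [-0.007, 0.804, 0.594, 0.857], [0.0, 0.0, 0.0, 1.0]]
wrist 412.41666678256513 -0.08763612043450918 [[0.438, -0.867, -0.237, 0.208], [0.899, 0.422, 0.118, 0.593], [-0.003, -0.265, 0.964, 0.384], [0.0, 0.0, 0.0, 1.0]]
```

View pics/scene0.png

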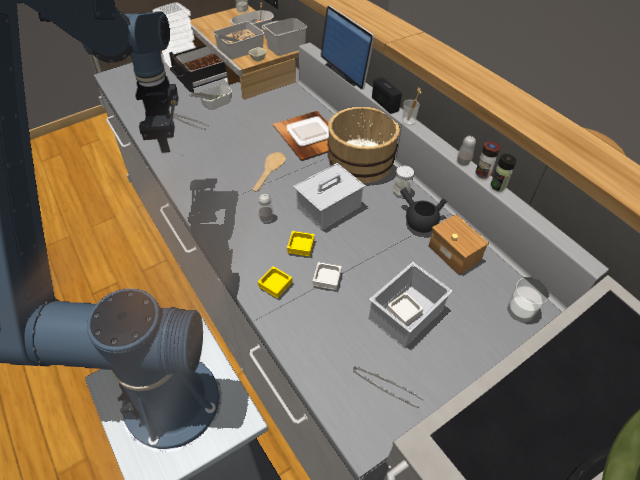

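View pics/side0.png

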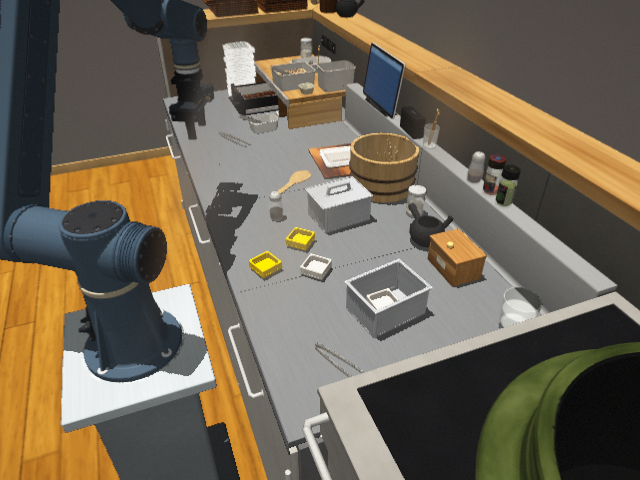

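View pics/wrist0.png

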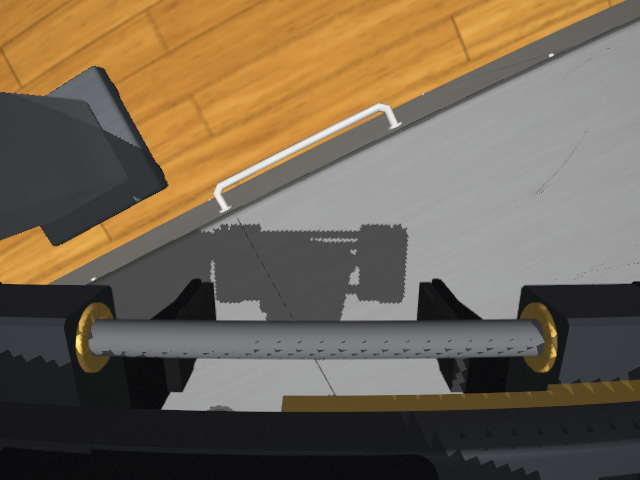

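The open pan at scene (410,300) holds a square white dish. The lid covers the other pan, at (330,195). Small dishes outside the pans are white at (327,276) and yellow at (301,243) and (275,282). The white one matches dish_loose, and I'll check it in a crop.

Run:
```python
import cv2,numpy as np
a=cv2.imread("pics/scene0.png")[160:360,230:470];b=cv2.imread("pics/side0.png")[170:340,230:440]
cv2.imwrite("pics/c1.png",cv2.resize(a,None,fx=3,fy=3,interpolation=cv2.INTER_CUBIC))
cv2.imwrite("pics/c2.png",cv2.resize(b,None,fx=3.5,fy=3.5,interpolation=cv2.INTER_CUBIC))
```

```text
(no output)
```

View pics/c1.png

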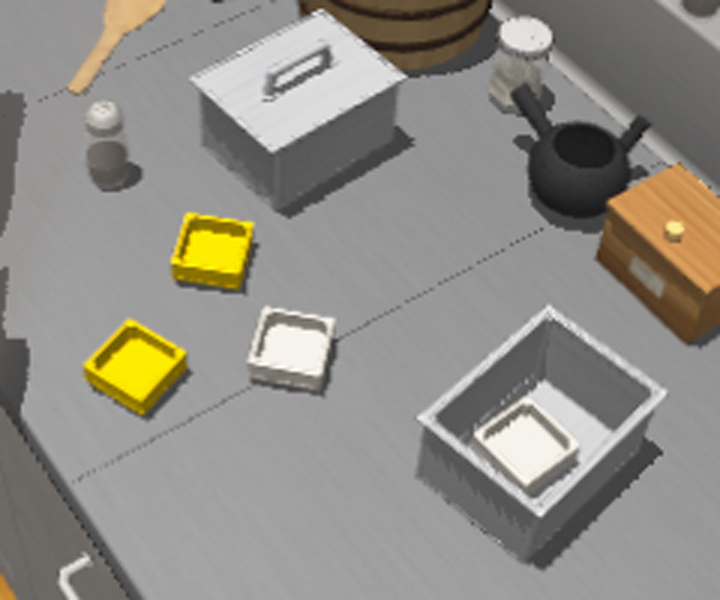

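View pics/c2.png

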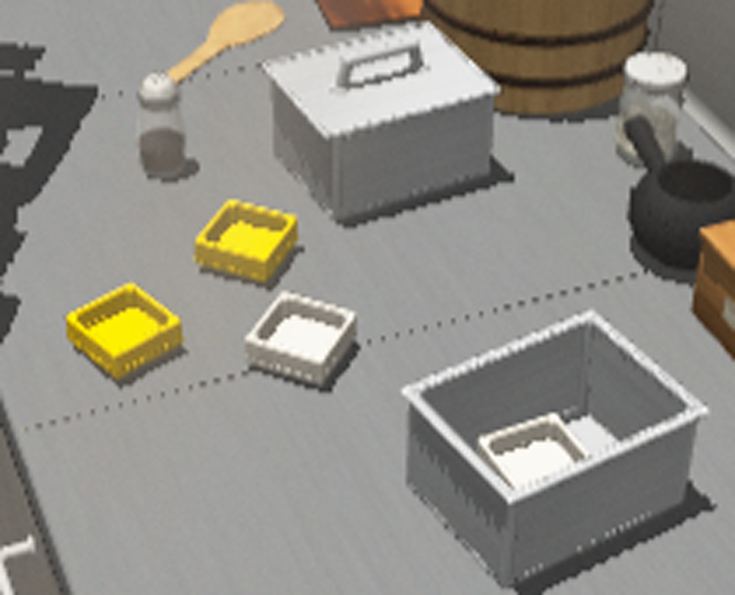

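The crop shows one white loose dish at scene (327,275). The two dishes beside it are clearly yellow. The white square twin is in the open pan. Next I measure by casting rays through the top corners.

Run:
```python
from h import *
def rep(n,c,uv,z):
    P=onplane(c,uv,z)[:,:2];e=[np.linalg.norm(P[i]-P[(i+1)%4])for i in range(4)]
    d=[np.degrees(np.arctan2(*(P[(i+1)%4]-P[i])[::-1])).round(1) for i in range(4)]
    print(n,(P.mean(0)*1000).round(1),"edges",(np.array(e)*1000).round(),d)
s=cam("scene");t=cam("side")
S=lambda a:np.array(a)/3+[230,160]
D=lambda a:np.array(a)/3.5+[230,170]
rep("loose s",s,S([(265,308),(335,318),(327,378),(249,370)]),.03)
rep("loose t",t,D([(247,338),(285,292),(357,310),(322,362)]),.03)
rep("twin s",s,S([(475,440),(526,400),(579,444),(529,485)]),.033)
rep("pan s",s,S([(417,418),(548,305),(665,393),(541,515)]),.085)
rep("pan t",t,D([(402,393),(592,312),(708,410),(513,502)]),.085)
rep("lid s",s,S([(190,78),(322,10),(408,75),(275,150)]),.088)
rep("lid t",t,D([(262,67),(430,20),(500,90),(330,138)]),.088)
print(onplane(s,S([(270,90),(328,55)]),.111),onplane(t,D([(345,78),(420,52)]),.111))
rep("y1",s,S([(180,215),(255,220),(243,280),(172,272)]),.03)
```

```text
loose s [465.7  75.8] edges [60. 63. 65. 66.] [np.float64(-43.7), np.float64(-131.6), np.float64(139.4), np.float64(44.8)]
loose t [469.1  83.9] edges [60. 58. 65. 61.] [np.float64(42.2), np.float64(-43.0), np.float64(-135.1), np.float64(132.7)]
twin s [ 563.8 -109.5] edges [60. 57. 58. 57.] [np.float64(6.5), np.float64(-82.1), np.float64(-173.6), np.float64(99.0)]
pan s [ 567.9 -112.3] edges [159. 119. 154. 120.] [np.float64(10.1), np.float64(-80.7), np.float64(-169.6), np.float64(101.4)]
pan t [ 570.5 -110.5] edges [159. 118. 157. 118.] [np.float64(10.7), np.float64(-79.4), np.float64(-169.3), np.float64(101.4)]
lid s [618.8 291.9] edges [159. 121. 159. 121.] [np.float64(4.6), np.float64(-83.6), np.float64(-175.2), np.float64(96.5)]
lid t [620.3 296.7] edges [165. 127. 157. 122.] [np.float64(7.3), np.float64(-87.2), np.float64(-174.3), np.float64(96.3)]
[[0.57171523 0.27146622 0.111     ]
 [0.64259997 0.28132285 0.111     ]] [[0.5776114  0.27176834 0.111     ]
 [0.65048314 0.28713904 0.111     ]]
y1 [465.9 203.3] edges [68. 70. 63. 67.] [np.float64(-38.3), np.float64(-132.0), np.float64(138.4), np.float64(52.5)]
```

```bash
python3 -m crank '[[0.768,0.071,-0.696,0,0.108,0,1],[0.768,0.071,-0.696,0,0.108,0,1],[0.768,0.071,-0.696,0,0.108,0,1],[0.768,0.071,-0.696,0,0.108,0,1],[0.768,0.071,-0.696,0,0.108,0,1],[0.768,0.071,-0.696,0,0.108,0,1],[0.768,0.071,-0.696,0,0.108,0,1],[0.768,0.071,-0.696,0,0.108,0,1],[0.768,0.071,-0.696,0,0.108,0,1],[0.768,0.071,-0.696,0,0.108,0,1]]' 15
python3 - <<'E'
from h import *
c=cam("wrist");cv2.imwrite("pics/w1.png",vision.camera("wrist"));np.savez("w1",K=c[0],d=c[1],M=c[2])
print(R.from_quat(robot.get_obs()["tool_rot"]).as_matrix().round(3))
print(proj(c,[[.467,.08,.03]]))
E
```

```text
time: 1.4
position: [0.467, 0.0793, 0.2008]
tool_rot: [-0.652, 0.274, -0.274, 0.652]
ft_force: [-0.5, -0.1, 0.5]
grip_width: 0.0871
[[ 0.7   -0.001  0.714]
 [-0.714  0.     0.7  ]
 [-0.001 -1.    -0.   ]]
[[317.1871655  221.17780064]]
```

View pics/w1.png

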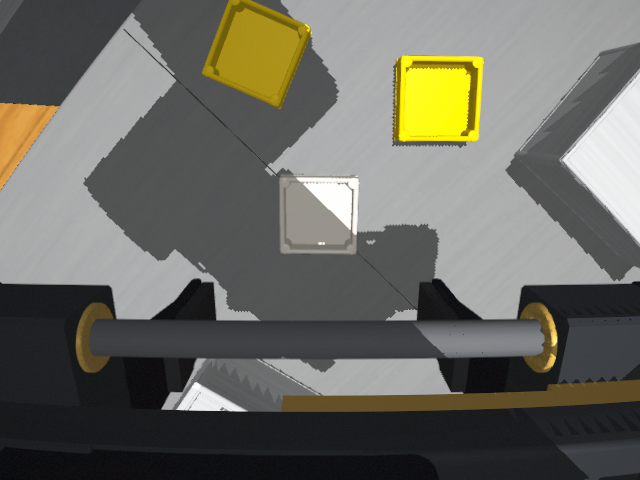

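The loose dish sits square in the view, with corners near (279,176), (358,176), (357,254) and (280,254).

Run:
```python
from h import *
a=cv2.imread("pics/w1.png")
cv2.imwrite("pics/c3.png",cv2.resize(a[155:275,255:385],None,fx=5,fy=5,interpolation=cv2.INTER_CUBIC))
z=np.load("w1.npz");c=(z["K"],z["d"],z["M"])
P=onplane(c,[(279,176),(358.5,176),(357.5,254.5),(280,254.5)],.03)
print(P.mean(0),[np.linalg.norm(P[i]-P[i-1]).round(4) for i in range(4)],[np.degrees(np.arctan2(*(P[i]-P[i-1])[1::-1])).round(1) for i in range(4)])
```

```text
[0.46505689 0.08374861 0.03      ] [np.float64(0.0633), np.float64(0.0613), np.float64(0.0633), np.float64(0.0628)] [np.float64(133.8), np.float64(44.4), np.float64(-44.8), np.float64(-135.6)]
```

View pics/c3.png

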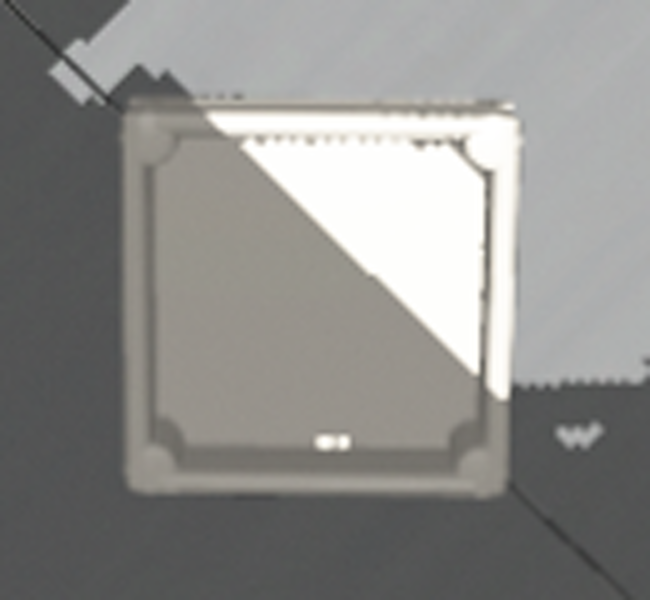

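```bash
python3 -m crank '[[-0.009,0.12,0.003,0,0,0,1],[-0.009,0.24,0.003,0,0,0,1],[-0.009,0.32,0.003,0,0,0,1],[-0.009,0.363,0.003,0,0,0,1],[-0.009,0.363,0.003,0,0,0,1],[-0.009,0.363,0.003,0,0,0,-1],[-0.009,0.363,0.003,0,0,0,-1],[-0.009,0.363,0.003,0,0,0,-1],[-0.009,0.363,0.003,0,0,0,-1],[-0.009,0.363,0.003,0,0,0,-1]]' 15
python3 - <<'E'
from h import *
cv2.imwrite("pics/s1.png",vision.camera("side")[150:350,200:450]);cv2.imwrite("pics/w2.png",vision.camera("wrist"))
E
```

```text
time: 2.7
position: [0.4649, 0.0849, 0.0204]
tool_rot: [-0.652, 0.273, -0.274, 0.652]
ft_force: [-0.8, 1.2, 6.9]
grip_width: 0.0619
```

View pics/w2.png

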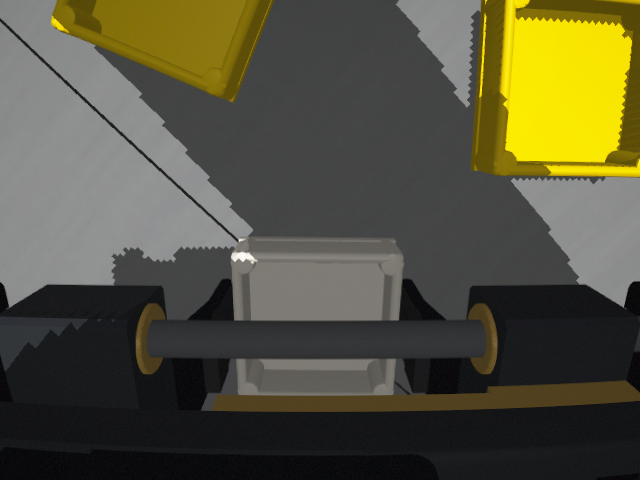

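```bash
python3 - <<'E'
from h import *
c=cam("wrist");print(onplane(c,[(232,261),(403,261)],.03),onplane(c,[(232,261),(403,261)],.03).mean(0)-robot.get_obs()["position"])
E
python3 -m crank '[[0,-0.04,0,0,0,0,-1],[0,-0.12,0,0,0,0,-1],[0,-0.24,0,0,0,0,-1],[0,-0.36,0,0,0,0,-1],[0.521,-0.36,-0.234,0,0.197,0,-1],[0.521,-0.36,-0.234,0,0.197,0,-1],[0.521,-0.36,-0.234,0,0.197,0,-1],[0.521,-0.36,-0.234,0,0.197,0,-1],[0.521,-0.36,-0.234,0,0.197,0,-1],[0.521,-0.36,-0.234,0,0.197,0,-1]]' 15
python3 -m crank '[[0,0,0,0,0,0,-1],[0,0,0,0,0,0,-1]]' 15
python3 - <<'E'
from h import *
c=cam("wrist");cv2.imwrite("pics/w3.png",vision.camera("wrist"));np.savez("w3",K=c[0],d=c[1],M=c[2])
print(R.from_quat(robot.get_obs()["tool_rot"]).as_matrix().round(3))
E
```

```text
[[0.42466291 0.08306848 0.03      ]
 [0.4677909  0.1255715  0.03      ]] [-0.01868172  0.01943538  0.00958729]
time: 4.05
position: [0.5644, -0.186, 0.1992]
tool_rot: [0.537, -0.459, 0.46, -0.537]
ft_force: [-0.3, 0.8, -2.1]
grip_width: 0.0621
time: 4.3
position: [0.563, -0.1813, 0.1994]
tool_rot: [0.538, -0.459, 0.458, -0.538]
ft_force: [-0.6, -0.2, -1.3]
grip_width: 0.0616
[[ 0.16  -0.001  0.987]
 [-0.987  0.001  0.16 ]
 [-0.001 -1.    -0.001]]
```

View pics/w3.png

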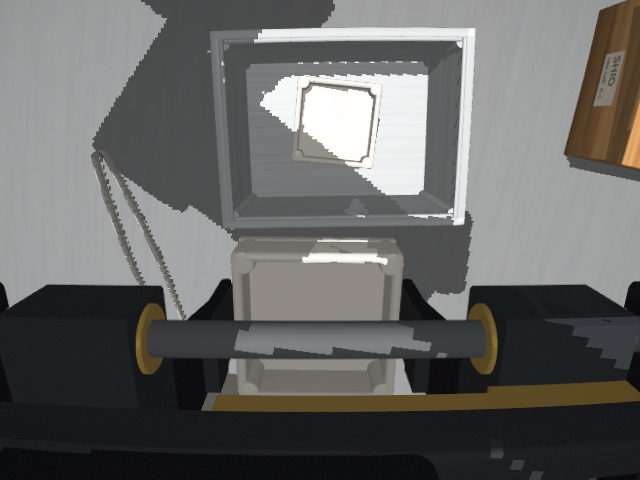

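The twin is in view near (337,121), turned a few degrees relative to the tool. I'll crop it for accurate corners.

Run:
```python
from h import *
a=cv2.imread("pics/w3.png")
x=cv2.resize(a[65:180,270:400],None,fx=5,fy=5,interpolation=cv2.INTER_CUBIC)
y=cv2.resize(a[225:310,220:415],None,fx=4,fy=4,interpolation=cv2.INTER_CUBIC)
cv2.imwrite("pics/c4.png",x);cv2.imwrite("pics/c5.png",y)
```

```text
(no output)
```

View pics/c4.png

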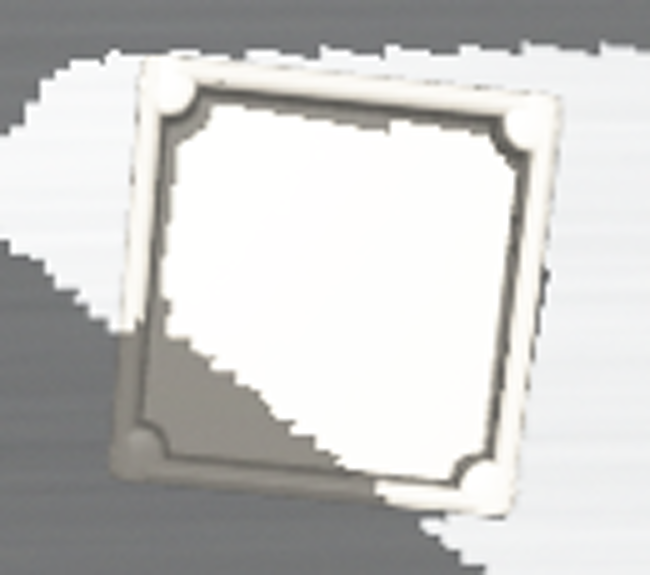

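View pics/c5.png

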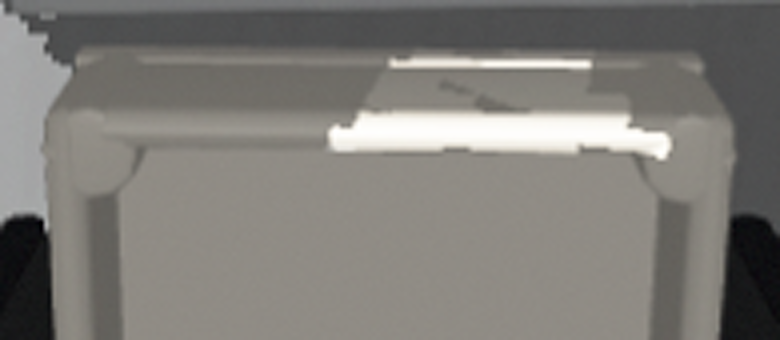

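Run:
```python
from h import *
z=np.load("w3.npz");c=(z["K"],z["d"],z["M"]);o=robot.get_obs()
Rm=R.from_quat(o["tool_rot"]).as_matrix()
uv=np.array([(142,58),(560,95),(510,515),(110,478)])/5+[270,65]
P=onplane(c,uv,.033)
print(P.mean(0),[np.linalg.norm(P[i]-P[i-1]).round(4) for i in range(4)],[np.degrees(np.arctan2(*(P[i]-P[i-1])[1::-1])).round(1) for i in range(4)])
zt=o["position"][2]+.0096
Q=onplane(c,[(316,254),(232,262),(403,262)],zt)
print("held edge tool",((Q-o["position"])@Rm).round(4), np.degrees(np.arctan2(*(Q[2]-Q[1])[1::-1])))
# pan rim
uv=[(211,30),(475,29),(465,223),(224,229)]
P=onplane(c,uv,.085);print(P.mean(0),[np.linalg.norm(P[i]-P[i-1]).round(4) for i in range(4)],[np.degrees(np.arctan2(*(P[i]-P[i-1])[1::-1])).round(1) for i in range(4)])
print(o["position"],np.degrees(np.arctan2(Rm[1,2],Rm[0,2])))
```

```text
[ 0.56496618 -0.10422703  0.033     ] [np.float64(0.0606), np.float64(0.0608), np.float64(0.0611), np.float64(0.0607)] [np.float64(94.1), np.float64(4.6), np.float64(-86.0), np.float64(-176.0)]
held edge tool [[-0.0295 -0.0096 -0.0005]
 [-0.0265 -0.0096 -0.0302]
 [-0.0266 -0.0096  0.0303]] 9.240262580983073
[ 0.56863656 -0.10911945  0.085     ] [np.float64(0.122), np.float64(0.1576), np.float64(0.1193), np.float64(0.1589)] [np.float64(100.1), np.float64(9.7), np.float64(-79.3), np.float64(-169.3)]
[ 0.56325828 -0.18137102  0.19950019] 9.1861976973131
```

```bash
python3 -m crank '[[-0.152,0,0.028,0,0.028,0,-1],[-0.152,0.07,0.028,0,0.028,0,-1],[-0.152,0.14,0.028,0,0.028,0,-1],[-0.152,0.14,0.028,0,0.028,0,-1],[-0.152,0.14,0.028,0,0.028,0,-1],[-0.152,0.14,0.028,0,0.028,0,-1]]' 15
python3 - <<'E'
from h import *
o=robot.get_obs();print(o["position"],o["tool_rot"])
a=vision.camera("scene")[200:380,320:500];b=vision.camera("side")[170:350,300:480]
cv2.imwrite("pics/p1.png",np.hstack([cv2.resize(x,None,fx=2.2,fy=2.2) for x in(a,b)]))
cv2.imwrite("pics/w4.png",vision.camera("wrist"))
E
```

```text
time: 5.1
position: [0.5668, -0.1061, 0.1312]
tool_rot: [-0.517, 0.481, -0.483, 0.518]
ft_force: [0.4, 0.2, -0.1]
grip_width: 0.0618
[ 0.56677787 -0.10611913  0.13120329] [-0.51691299  0.48091758 -0.48313735  0.51778137]
```

View pics/p1.png

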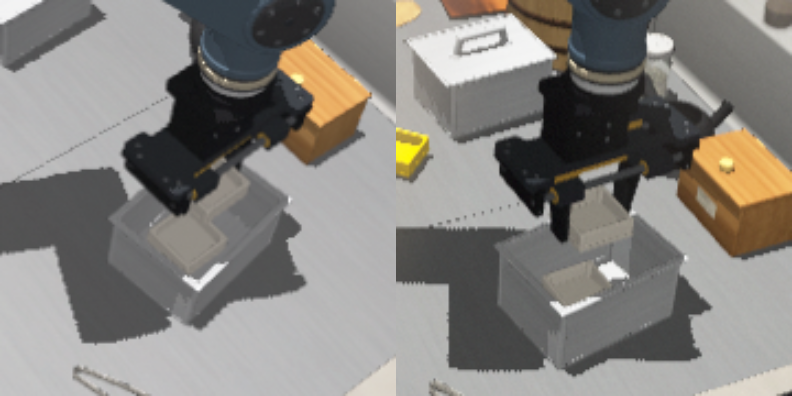

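View pics/w4.png

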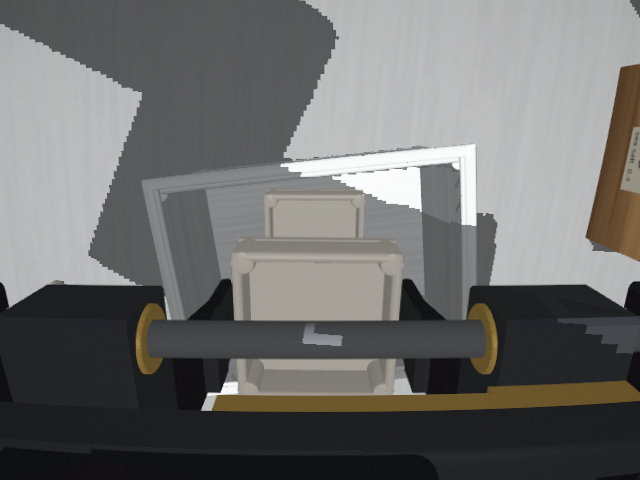

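The wrist view shows the twin's near edge at row ~192, columns 265–363, parallel to the held dish. I'll check the alignment from this picture.

Run:
```python
from h import *
a=cv2.imread("pics/w4.png");cv2.imwrite("pics/c6.png",cv2.resize(a[180:270,220:415],None,fx=4,fy=4,interpolation=cv2.INTER_CUBIC))
c=cam("wrist");o=robot.get_obs();Rm=R.from_quat(o["tool_rot"]).as_matrix()
for uv,z in(([(265,193),(363,193),(314,192)],.033),([(232,261),(403,261),(316,253.5)],o["position"][2]+.0096)):
    Q=onplane(c,uv,z);print(((Q-o["position"])@Rm).round(4).tolist(),Q[2])
```

```text
[[-0.0341, 0.0976, -0.031], [-0.0342, 0.0977, 0.0278], [-0.0347, 0.0976, -0.0016]] [ 0.56243171 -0.07155274  0.033     ]
[[-0.0268, -0.0097, -0.03], [-0.0268, -0.0096, 0.0305], [-0.0296, -0.0096, -0.0003]] [ 0.56388139 -0.07651474  0.14028028]
```

View pics/c6.png

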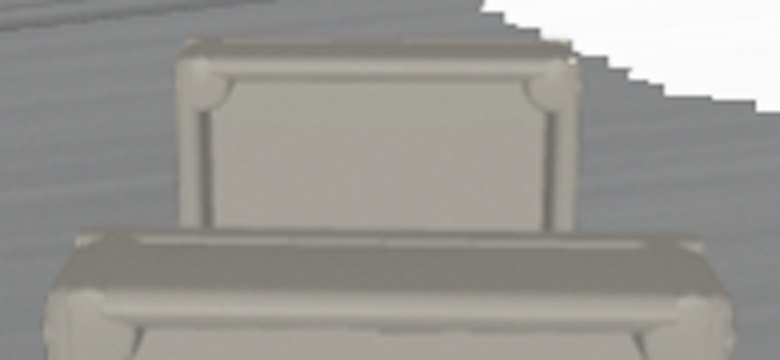

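```bash
python3 -m crank '[[-0.007,0,-0.003,0,0,0,-1],[-0.007,0.05,-0.003,0,0,0,-1],[-0.007,0.1,-0.003,0,0,0,-1],[-0.007,0.14,-0.003,0,0,0,-1],[-0.007,0.155,-0.003,0,0,0,-1],[-0.007,0.155,-0.003,0,0,0,-1],[-0.007,0.155,-0.003,0,0,0,-1]]' 15
python3 - <<'E'
from h import *
cv2.imwrite("pics/w5.png",vision.camera("wrist"))
a=vision.camera("scene")[200:380,320:500];b=vision.camera("side")[170:350,300:480]
cv2.imwrite("pics/p2.png",np.hstack([cv2.resize(x,None,fx=2.2,fy=2.2) for x in(a,b)]))
E
```

```text
time: 6.12
position: [0.5645, -0.1024, 0.0529]
tool_rot: [-0.517, 0.481, -0.483, 0.518]
ft_force: [-1.6, -0.5, -1.2]
grip_width: 0.0621
```

View pics/w5.png

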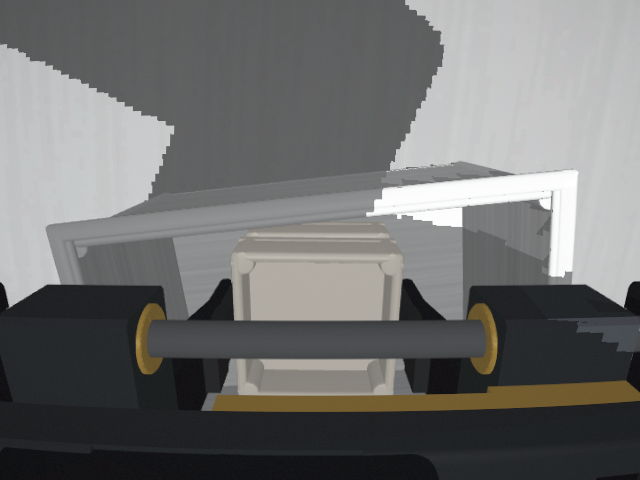

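View pics/p2.png

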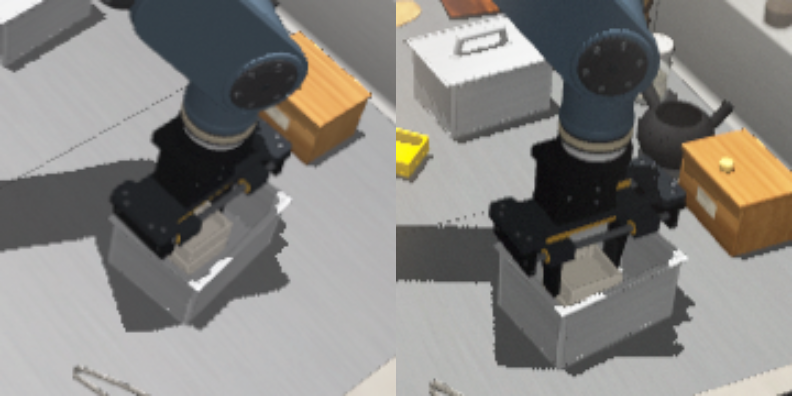

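```bash
python3 -m crank '[[0,0.006,0,0,0,0,-1],[0,0.012,0,0,0,0,-1],[0,0.015,0,0,0,0,-1],[0,0.015,0,0,0,0,-1]]' 15
python3 - <<'E'
from h import *
a=vision.camera("wrist");cv2.imwrite("pics/c7.png",cv2.resize(a[200:410,200:430],None,fx=2.8,fy=2.8))
E
```

```text
time: 6.78
position: [0.5648, -0.1023, 0.0465]
tool_rot: [-0.517, 0.481, -0.483, 0.518]
ft_force: [-2.4, 1.2, 12.7]
grip_width: 0.0617
```

View pics/c7.png

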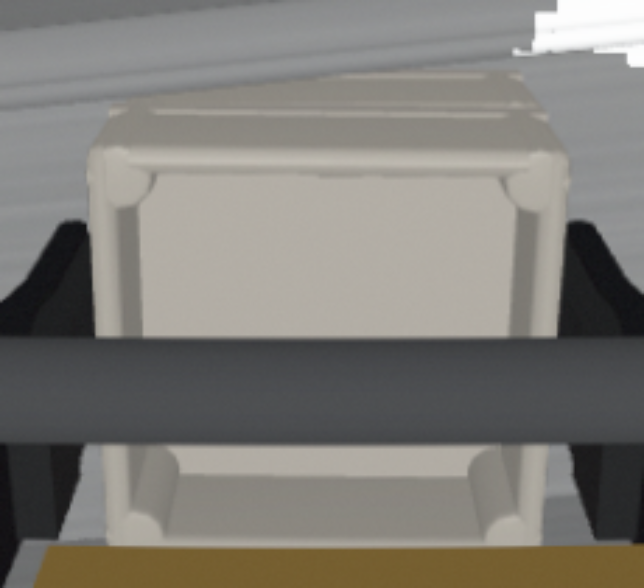

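The 12.7 N contact at TCP z 0.0465 matches the stacked height. If the foot were on the rim, it would be about 8 mm higher. I'll release and lift.

```bash
python3 -m crank '[[0,0.013,0,0,0,0,0.7],[0,0.013,0,0,0,0,0.7],[0,0.013,0,0,0,0,0.7],[0,0.013,0,0,0,0,0.7],[0,-0.03,0,0,0,0,0.7],[0,-0.1,0,0,0,0,0.7],[0,-0.2,0,0,0,0,0.7],[0.15,-0.3,0,0,0,0,0.7],[0.15,-0.3,0,0,0,0,1],[0.15,-0.3,0,0,0,0,1]]' 15
python3 - <<'E'
from h import *
c=cam("wrist");cv2.imwrite("pics/w6.png",vision.camera("wrist"));np.savez("w6",K=c[0],d=c[1],M=c[2])
E
```

```text
time: 8.07
position: [0.5702, -0.179, 0.196]
tool_rot: [-0.516, 0.481, -0.484, 0.517]
ft_force: [0.5, 0.1, -0.1]
grip_width: 0.0845
```

View pics/w6.png

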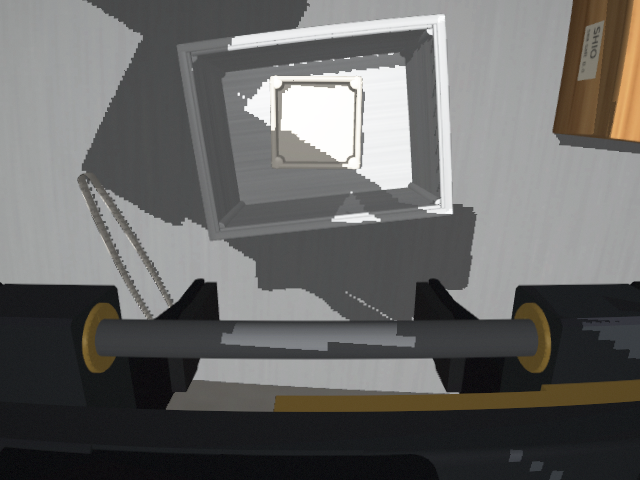

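Run:
```python
from h import *
z=np.load("w6.npz");c=(z["K"],z["d"],z["M"]);o=robot.get_obs();print(o["q"].round(3),o["position"])
def rep(uv,z):
    P=onplane(c,uv,z);print(P.mean(0).round(4),[np.linalg.norm(P[i]-P[i-1]).round(4) for i in range(4)],[np.degrees(np.arctan2(*(P[i]-P[i-1])[1::-1])).round(1) for i in range(4)])
rep([(271,76),(363,76),(362,167),(272,167)],.055)
rep([(178,45),(443,14),(452,213),(210,240)],.085)
s=cam("scene")
print("basket front base",onplane(s,[(363,180),(330,160),(392,176)],0), "top rim",onplane(s,[(329,128),(365,150),(399,128)],.12))
```

```text
[-4.890e-01  5.390e-01  1.550e+00  1.000e-03  1.053e+00 -5.590e-01] [ 0.56892808 -0.1770843   0.19450786]
[ 0.5657 -0.1036  0.055 ] [np.float64(0.0603), np.float64(0.061), np.float64(0.0603), np.float64(0.0626)] [np.float64(93.2), np.float64(4.0), np.float64(-85.3), np.float64(-176.1)]
[ 0.5682 -0.1092  0.085 ] [np.float64(0.1203), np.float64(0.1568), np.float64(0.1198), np.float64(0.1583)] [np.float64(99.8), np.float64(10.3), np.float64(-79.5), np.float64(-169.5)]
basket front base [[ 7.75797266e-01  3.33726945e-01 -1.11022302e-16]
 [ 7.44645232e-01  4.68476087e-01  1.11022302e-16]
 [ 8.64043038e-01  2.99139030e-01  0.00000000e+00]] top rim [[0.74378172 0.47845634 0.12      ]
 [0.77107064 0.33330012 0.12      ]
 [0.92645419 0.3628192  0.12      ]]
```

The stack sits at (0.5657, -0.1036). The twin was measured at (0.565, -0.104), so it is well centred. The pan centre is (0.568, -0.109), yaw about 10°. Now to the lid.

```bash
python3 -m crank '[[0,-0.131,0,0,0,0,1],[-0.928,-0.131,0.228,0,-0.506,0,1],[-0.928,-0.131,0.228,0,-0.506,0,1],[-0.928,-0.131,0.228,0,-0.506,0,1],[-0.928,-0.131,0.228,0,-0.506,0,1],[-0.928,-0.131,0.228,0,-0.506,0,1],[-0.928,-0.131,0.228,0,-0.506,0,1],[-0.928,-0.131,0.228,0,-0.506,0,1],[-0.928,-0.131,0.228,0,-0.506,0,1],[-0.928,-0.131,0.228,0,-0.506,0,1]]' 25
python3 -m crank '[[0,0,0,0,0,0,1],[0,0,0,0,0,0,1]]' 25
python3 - <<'E'
from h import *
c=cam("wrist");cv2.imwrite("pics/w7.png",vision.camera("wrist"));np.savez("w7",K=c[0],d=c[1],M=c[2])
print(R.from_quat(robot.get_obs()["tool_rot"]).as_matrix().round(3))
E
```

```text
time: 9.38
position: [0.6474, 0.2991, 0.257]
tool_rot: [-0.706, -0.034, 0.037, 0.706]
ft_force: [-0.5, -0.6, -0.3]
grip_width: 0.0871
time: 9.62
position: [0.6489, 0.294, 0.2588]
tool_rot: [0.707, 0.03, -0.032, -0.706]
ft_force: [-0.1, -0.8, 0.4]
grip_width: 0.087
[[ 0.996 -0.002 -0.088]
 [ 0.088 -0.     0.996]
 [-0.002 -1.    -0.   ]]
```

View pics/w7.png

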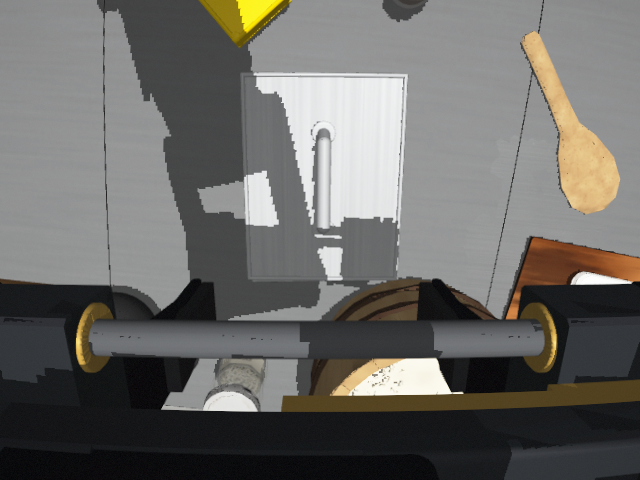

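The lid's corners are near (242,73), (407,75), (397,278) and (248,279). The handle bar runs from (322,130) to (323,228).

Run:
```python
from h import *
z=np.load("w7.npz");c=(z["K"],z["d"],z["M"]);o=robot.get_obs()
P=onplane(c,[(242,73),(407,75),(397,278),(248,279)],.088)
print(P.mean(0).round(4),[np.linalg.norm(P[i]-P[i-1]).round(4) for i in range(4)],[np.degrees(np.arctan2(*(P[i]-P[i-1])[1::-1])).round(1) for i in range(4)])
print(onplane(c,[(322,135),(323,226)],.116))
print(o["position"]);a=cv2.imread("pics/w7.png")
cv2.imwrite("pics/c8.png",cv2.resize(a[60:295,230:420],None,fx=2.5,fy=2.5))
```

```text
[0.6161 0.2967 0.088 ] [np.float64(0.1603), np.float64(0.1212), np.float64(0.1581), np.float64(0.1229)] [np.float64(-175.5), np.float64(94.5), np.float64(5.1), np.float64(-84.5)]
[[0.58074394 0.29188027 0.116     ]
 [0.64466256 0.2985443  0.116     ]]
[0.64935558 0.29365514 0.25922391]
```

View pics/c8.png

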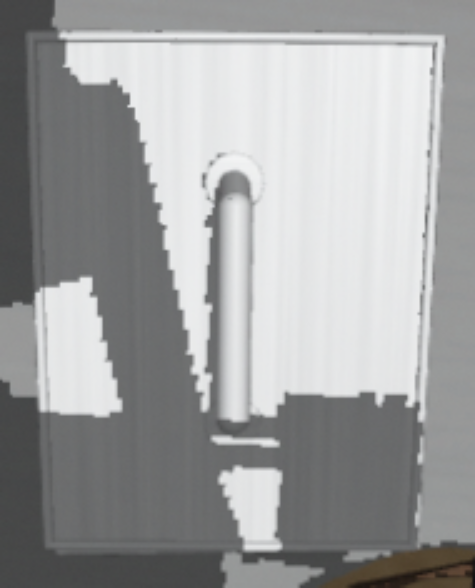

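```bash
python3 -m crank '[[-0.067,0,0.011,0,0,0,1],[-0.067,0.1,0.011,0,0,0,1],[-0.067,0.2,0.011,0,0,0,1],[-0.067,0.28,0.011,0,0,0,1],[-0.067,0.302,0.011,0,0,0,1],[-0.067,0.302,0.011,0,0,0,1],[-0.067,0.302,0.011,0,0,0,1]]' 35
python3 - <<'E'
from h import *
a=vision.camera("side")[100:260,250:430];b=vision.camera("wrist")
cv2.imwrite("pics/p3.png",np.hstack([cv2.resize(a,(450,400)),cv2.resize(b[:,100:520],(350,400))]))
E
```

```text
time: 10.55
position: [0.6178, 0.2967, 0.1113]
tool_rot: [-0.706, -0.033, 0.03, 0.707]
ft_force: [0.7, 0.3, -0.1]
grip_width: 0.0868
```

View pics/p3.png

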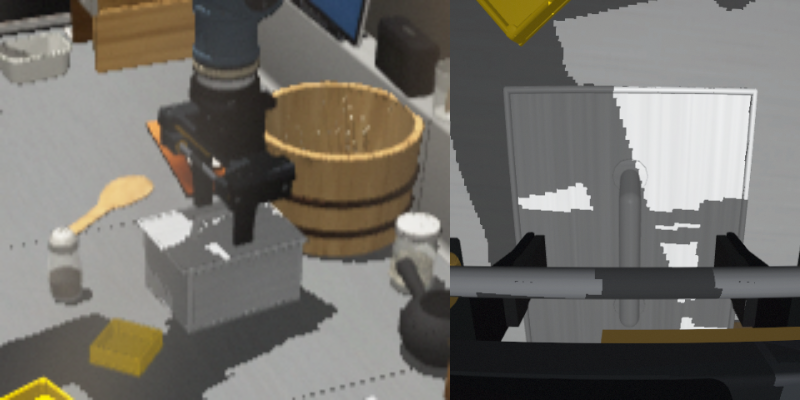

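The fingers straddle the handle with the bar centred between them. I'll close.

```bash
python3 -m crank '[[-0.004,0.004,0,0,0,0,1],[-0.004,0.004,0,0,0,-0,-1],[-0.004,0.004,0,0,0,0,-1],[-0.004,0.004,0,0,0,0,-1],[-0.004,0.004,0,0,0,0,-1],[-0.004,0.004,0,0,0,0,-1],[-0.004,0.004,0,0,0,0,-1],[-0.004,0.004,0,0,0,0,-1],[-0.004,0.004,0,0,0,0,-1],[-0.004,0.004,0,0,0,0,-1]]' 35
python3 - <<'E'
from h import *
cv2.imwrite("pics/w8.png",vision.camera("wrist"))
E
```

```text
time: 11.9
position: [0.6142, 0.2962, 0.107]
tool_rot: [-0.706, -0.032, 0.032, 0.706]
ft_force: [0.4, -0.3, -0.4]
grip_width: 0.0088
```

View pics/w8.png

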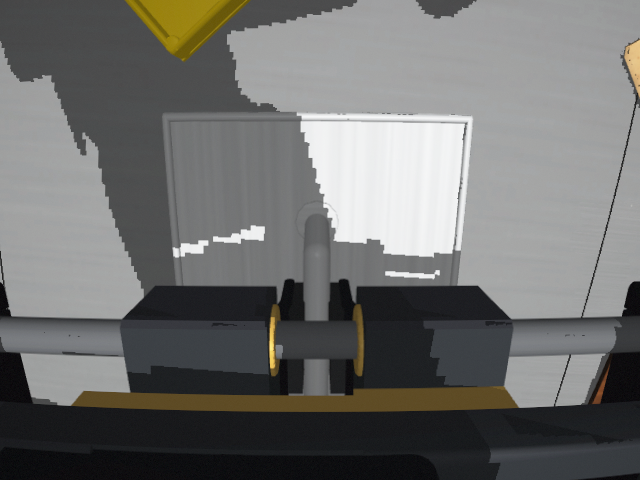

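```bash
python3 - <<'E'
from h import *
c=cam("wrist");o=robot.get_obs();Rm=R.from_quat(o["tool_rot"]).as_matrix()
Q=onplane(c,[(163,114),(473,117),(318,115)],.088);print(((Q-o["position"])@Rm).round(4))
E
python3 -m crank '[[0,-0.02,0,0,0,0,-1],[0,-0.04,0,0,0,0,-1],[0,-0.08,0,0,0,0,-1],[0,-0.12,0,0,0,0,-1],[0,-0.2,0,0,0,0,-1],[0,-0.3,0,0,0,0,-1],[0,-0.3,0,0,0,0,-1]]' 35
python3 - <<'E'
from h import *
cv2.imwrite("pics/w9.png",vision.camera("wrist"))
c=cam("wrist");np.savez("w9",K=c[0],d=c[1],M=c[2])
a=vision.camera("side")[60:280,220:450]
s=vision.camera("scene")[120:280,230:430]
cv2.imwrite("pics/p4.png",np.hstack([cv2.resize(a,(390,373)),cv2.resize(s,(400,373))]))
E
```

```text
[[-0.0785  0.0191 -0.0605]
 [-0.0774  0.0191  0.0621]
 [-0.0775  0.0191  0.0007]]
time: 12.82
position: [0.6175, 0.2973, 0.2643]
tool_rot: [-0.705, -0.036, 0.027, 0.708]
ft_force: [0.5, -0.1, -2.4]
grip_width: 0.0089
```

View pics/w9.png

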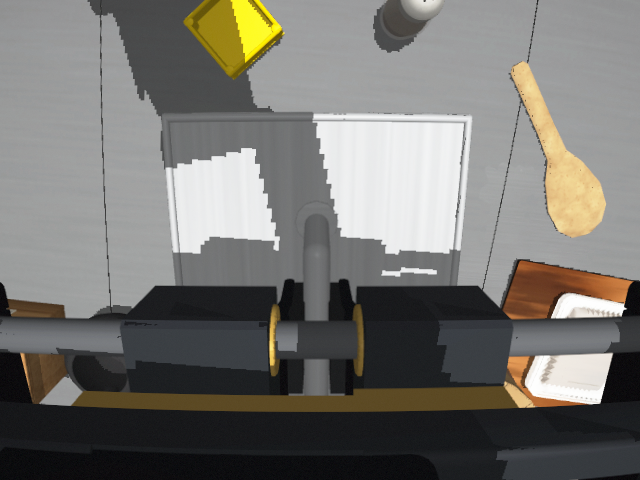

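View pics/p4.png

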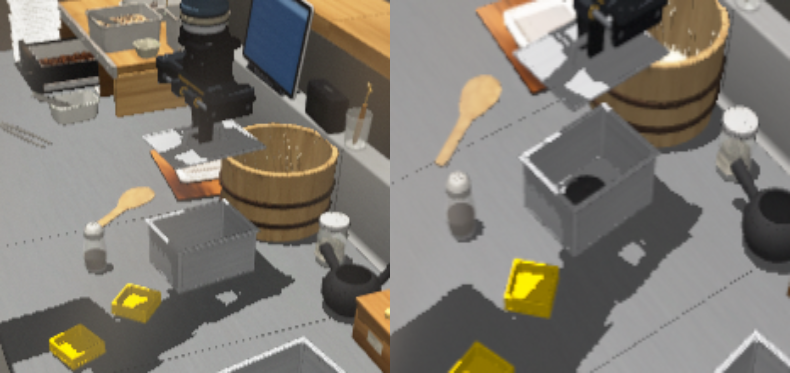

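The lid is lifted level with no slip, since its edge is still at row ~115. The other pan holds the black teapot lid. Now I carry it over.

```bash
python3 -m crank '[[-0.02,0,-0.08,0,0,0,-1],[-0.04,0,-0.18,0,-0.01,0,-1],[-0.06,0,-0.28,0,-0.027,0,-1],[-0.08,0,-0.38,0,-0.027,0,-1],[-0.1,0,-0.48,0,-0.027,0,-1],[-0.12,0,-0.58,0,-0.027,0,-1],[-0.14,0,-0.68,0,-0.027,0,-1],[-0.16,0.06,-0.76,0,-0.027,0,-1],[-0.168,0.1,-0.803,0,-0.027,0,-1],[-0.168,0.1,-0.803,0,-0.027,0,-1]]' 35
python3 -m crank '[[0,0,0,0,0,0,-1],[0,0,0,0,0,0,-1]]' 35
python3 - <<'E'
from h import *
cv2.imwrite("pics/w10.png",vision.camera("wrist"))
c=cam("wrist");np.savez("w10",K=c[0],d=c[1],M=c[2]);print(c[2][:3,3])
print(R.from_quat(robot.get_obs()["tool_rot"]).as_matrix().round(4),robot.get_obs()["position"])
E
```

```text
time: 14.22
position: [0.564, -0.1119, 0.2037]
tool_rot: [-0.703, -0.058, 0.063, 0.706]
ft_force: [0.4, 0.8, -2.6]
grip_width: 0.0086
time: 14.48
position: [0.567, -0.1101, 0.2077]
tool_rot: [0.704, 0.063, -0.062, -0.704]
ft_force: [0.4, 0.4, -2.3]
grip_width: 0.0085
[ 0.49531846 -0.12267771  0.35557628]
[[ 9.845e-01  1.200e-03 -1.753e-01]
 [ 1.753e-01 -3.000e-04  9.845e-01]
 [ 1.200e-03 -1.000e+00 -5.000e-04]] [ 0.56704241 -0.11012438  0.20777658]
```

View pics/w10.png

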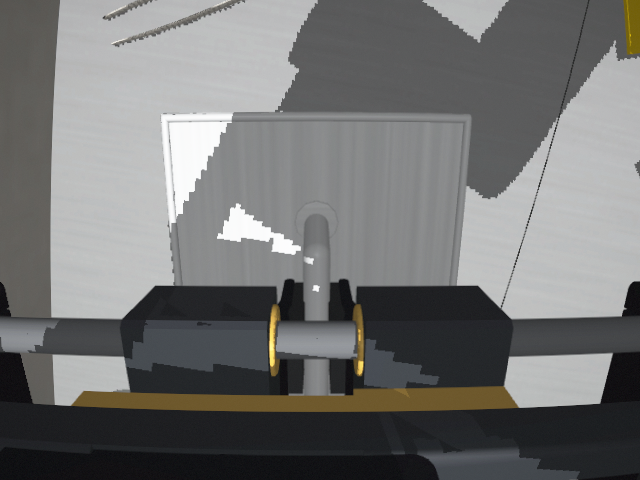

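```bash
python3 -m crank '[[-0.002,0.05,0,0,0,0,-1],[-0.002,0.1,0,0,0,0,-1],[-0.002,0.146,0,0,0,0,-1],[-0.002,0.146,0,0,0,0,-1],[-0.002,0.146,0,0,0,0,-1]]' 35
python3 - <<'E'
from h import *
cv2.imwrite("pics/w11.png",vision.camera("wrist"))
c=cam("wrist");np.savez("w11",K=c[0],d=c[1],M=c[2])
a=vision.camera("scene");b=vision.camera("side");cv2.imwrite("pics/s11.png",a);cv2.imwrite("pics/t11.png",b)
cv2.imwrite("pics/p5.png",np.hstack([cv2.resize(x,None,fx=2.5,fy=2.5,interpolation=cv2.INTER_CUBIC) for x in(a[220:370,340:490],b[200:350,310:460])]))
E
```

```text
time: 15.15
position: [0.5665, -0.1112, 0.1352]
tool_rot: [0.705, 0.063, -0.061, -0.704]
ft_force: [0.5, -0.4, -3.4]
grip_width: 0.0088
```

View pics/p5.png

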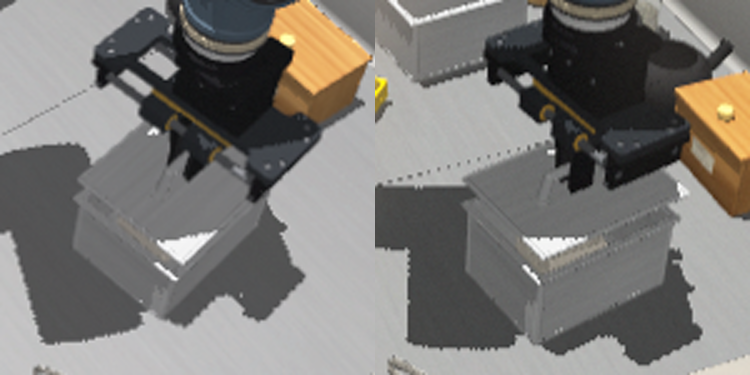

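View pics/w11.png

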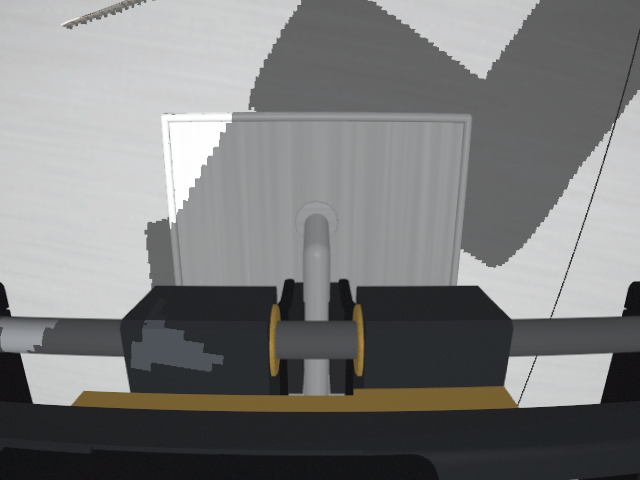

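Run:
```python
import cv2
b=cv2.imread("pics/t11.png")[250:345,340:440];a=cv2.imread("pics/s11.png")[265:350,365:455]
cv2.imwrite("pics/c9.png",cv2.resize(b,None,fx=6,fy=6,interpolation=cv2.INTER_CUBIC))
cv2.imwrite("pics/c10.png",cv2.resize(a,None,fx=6,fy=6,interpolation=cv2.INTER_CUBIC))
```

```text
(no output)
```

View pics/c9.png

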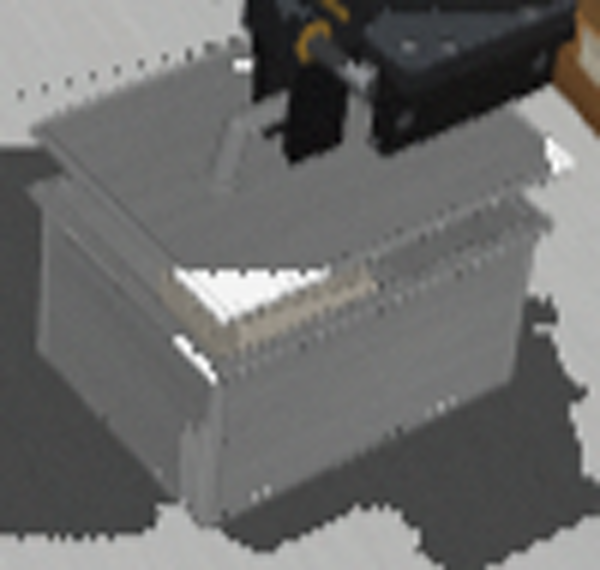

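View pics/c10.png

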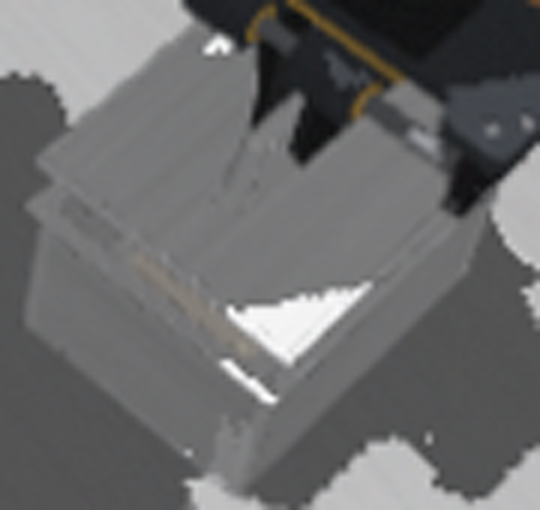

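Run:
```python
from h import *
t=cam("side");s=cam("scene")
for n,c,off,L,P in(("side",t,[340,250],[(32,130),(228,325),(577,168)],[(30,187),(215,383),(552,222)]),("scene",s,[365,265],[(37,160),(292,365)],[(27,207),(280,403)])):
    a=onplane(c,np.array(L)/6+off,.116)[:,:2];b=onplane(c,np.array(P)/6+off,.085)[:,:2]
    print(n,((a-b)*1000).round(1).tolist())
```

```text
side [[-1.2, -2.5], [1.2, -3.3], [2.4, -5.8]]
scene [[0.8, -0.3], [-2.3, -1.5]]
```

The visible lid and pan corners agree within about 3 mm, against 7 mm of play. I'll shift 1.5 mm in y and lower slowly.

```bash
python3 -m crank '[[0,0.016,0.003,0,0,0,-1],[0,0.032,0.003,0,0,0,-1],[0,0.042,0.003,0,0,0,-1],[0,0.05,0.003,0,0,0,-1],[0,0.056,0.003,0,0,0,-1],[0,0.057,0.003,0,0,0,-1],[0,0.057,0.003,0,0,0,-1]]' 35
```

```text
time: 16.18
position: [0.5652, -0.1099, 0.107]
tool_rot: [0.705, 0.062, -0.062, -0.704]
ft_force: [-2.3, 0.5, 8.0]
grip_width: 0.0085
```

Contact is 8 N at exactly the seated height of 0.107. I'll release and retreat.

```bash
python3 -m crank '[[0,0,0,0,0,0,-0.6],[0,0,0,0,0,0,-0.3],[0,0,0,0,0,0,0.2],[0,0,0,0,0,0,0.2],[0,-0.02,0,0,0,0,0.2],[0,-0.08,0,0,0,0,0.2],[0,-0.2,0,0,0,0,0.2],[0.1,-0.3,0,0,0,0,0.2],[0.1,-0.3,0,0,0,0,0.2],[0.1,-0.3,0,0,0,0,0.2]]' 35
python3 - <<'E'
from h import *
cv2.imwrite("pics/w12.png",vision.camera("wrist"))
c=cam("wrist");np.savez("w12",K=c[0],d=c[1],M=c[2])
cv2.imwrite("pics/s12.png",vision.camera("scene"));cv2.imwrite("pics/t12.png",vision.camera("side"))
E
```

```text
time: 17.42
position: [0.6141, -0.1009, 0.2556]
tool_rot: [-0.704, -0.062, 0.062, 0.704]
ft_force: [-0.5, -0.5, -0.8]
grip_width: 0.0523
```

View pics/w12.png

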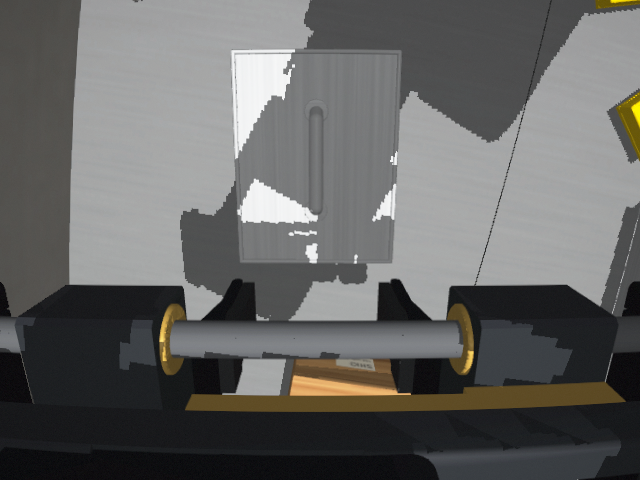

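View pics/t12.png

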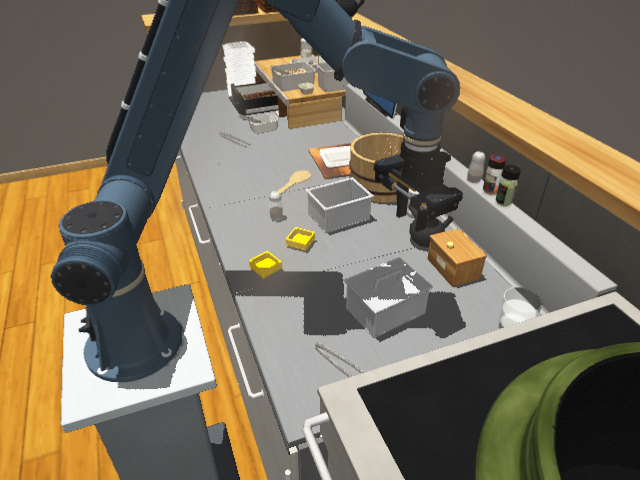

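View pics/s12.png

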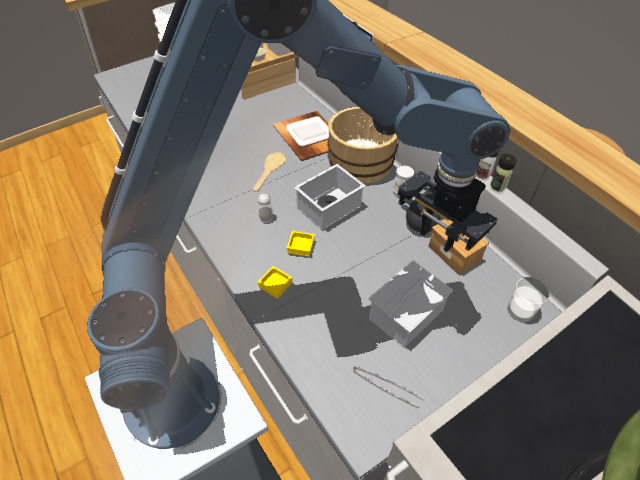

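The lid looks flush on the pan with the stack. I'll check its position and whether there is a rim gap.

Run:
```python
from h import *
z=np.load("w12.npz");c=(z["K"],z["d"],z["M"])
P=onplane(c,[(232,50),(401,50),(392,263),(239,262)],.088)
print(P.mean(0).round(4),[np.linalg.norm(P[i]-P[i-1]).round(4) for i in range(4)],[np.degrees(np.arctan2(*(P[i]-P[i-1])[1::-1])).round(1) for i in range(4)])
b=cv2.imread("pics/t12.png")[245:345,335:440];a=cv2.imread("pics/s12.png")[250:355,360:460]
cv2.imwrite("pics/c11.png",np.hstack([cv2.resize(x,(395,395),interpolation=cv2.INTER_CUBIC) for x in(b,a)]))
```

```text
[ 0.5653 -0.109   0.088 ] [np.float64(0.1595), np.float64(0.1212), np.float64(0.1604), np.float64(0.1231)] [np.float64(-170.6), np.float64(100.1), np.float64(10.1), np.float64(-80.4)]
```

View pics/c11.png

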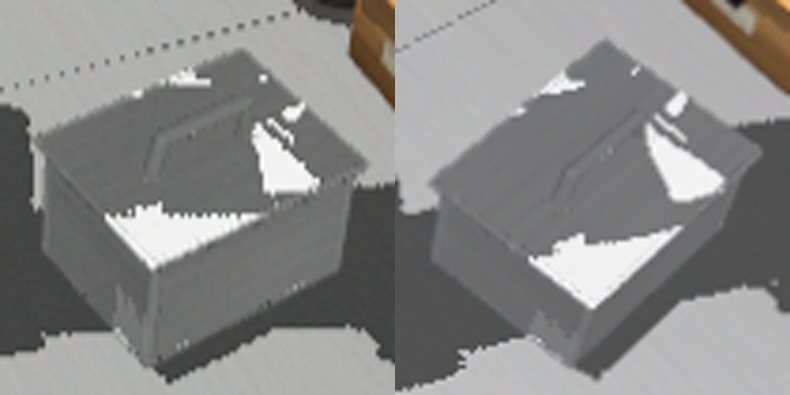

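The lid is flush, its centre is at (0.5653, -0.109) against the pan's (0.568, -0.109), and its yaw is 10° like the pan's. Handing in.

```bash
python3 -c "
from h import *
print(robot.hand_in())"
```

```text
the job is handed in; nothing more can be done
None
```

I stacked the loose white dish on its twin in the open pan, then moved the steel lid from the teapot-lid pan onto that pan. I handed the job in at about 17.5 s; no verdict was reported.

**Last checks:**
- **Dish:** the stack measured within about 1 mm of the twin's position, at the expected stacked height. I checked this before the lid went on.
- **Steel lid:** it looks flush in both fixed views, about 3 mm off the pan centre in x. It is level and turned about 10°, like the pan.
- **Other pan:** it is open, with the teapot lid still inside.
- **Surroundings:** the paddle, tongs, mill and yellow dishes look unmoved, and the arm was well clear when I handed in.

**Disagreements:**
- The first position estimates from the scene and side cameras differed by up to 8 mm, so I used the wrist camera instead.
- During the lid check, those two cameras put it 0 to 6 mm off the pan in y, depending on the corner. I corrected by 1.5 mm before lowering.

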